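# Put the V-blocks back in their row on the bench shelf

### The arm

A 7-joint arm with a two-finger parallel gripper is mounted at the origin on the work surface. World frame = base frame: x ahead of the robot, y to its left, z up, the work surface at z = 0. Lengths are in mm, angles in rad, forces in N, time in s.
With the tool pointing down it reaches from about 400 to 875 mm from the base axis. Payload 4.4 kg.
Tool frame: the origin (TCP) lies between the finger pads; the fingertips stand 17 mm ahead of it and the grasp point (between the pads) lies 2 mm behind it; z points along the fingers, y is the line along which they close (so a half turn about z gives the same grasp; the last joint's range is limited). The gripper opens to 85 mm and grips with 20 to 120 N. Pads are 22 mm wide; open, the fingers measure 114 mm over their backs; the gripper's body (76 mm by 85 mm) begins 54 mm behind the grasp point. The pads swing forward as they close: fully open they stand 13 mm farther back than shut.
Start: joints at [1.185, 0.628, 0.038, 1.517, -0.027, 0.996, -0.02], TCP at [204.372, -617.049, 248.313] pointing down, gripper open.
Joint ranges: [-3.06, 3.06], [-0.37, 2.12], [-1.25, 1.32], [0.18, 2.47], [-1.1, 4.24], [0.23, 1.98], [-2.94, 2.94]. Speed limits (rad/s): [2.57, 2.57, 3.14, 3.14, 3.14, 3.14, 3.14].

### API

Orientations are given as [roll, pitch, yaw] about the fixed x, y, z axes, in that order (R = Rz(yaw) Ry(pitch) Rx(roll)).
In Python, from cell import sensors, get_image, ctrl gives the robot as it stands.
- The arm moves only by the tool send_rows, never from a script. Its argument "series" is a list of rows, each a list of 3 entries, a list of its own where there are three numbers: the finger opening in mm, from 0 to 85.4, then the shift along the world's x, y, z in units of 60 mm (1.0 is 60 mm), then the turn, a rotation vector about the world's x, y, z in units of 5 degrees (1.0 is 5 degrees). A call has 1 to 8 rows; each row shifts and turns the commanded pose from where the row before left it; what a row does not reach is not made up. A row lasts 1/8 s, in which the tool goes at most 62.5 mm and 10.7 degrees, less where a joint would pass 70% of its speed; a pose out of reach is approached as far as the arm can. A call is refused whole if a number of a shift passes 1 or a number of a turn 1, either way. A call with a gripper value outside its range is refused whole. The fingers move at their own pace and stop on an object; the grip force is fixed at half the most. Time passes only in rows, so rows that do not move let the fingers close. It gives the time, the measured TCP pose, the force, the opening and the grip force at its end, in the units of the state.
- sensors.read_state(): the state, without advancing time (a new reading comes with each control period).
- get_image(name): name is "scene" or "top" or "wrist"; returns a dict with "img" (384x512x3 uint8, red, green, blue), "depth" (384x512 float32, mm along the optical axis (not along the pixel's ray), 0 where there is no reading), "vfov" (degrees; the focal length in pixels is half the picture's height over the tangent of half this angle, whatever the lens; pixels are square), "cx", "cy" (the principal point, pixels), "world_to_cam" (4x4, takes a point from world to camera coordinates). Camera axes: x right, y down, z forward; pixel columns grow to the right and rows downward; lengths in mm; the calibration is good to about 2 mm. A picture is of the moment at which its call begins.
- ctrl.finish_job(): hands the job in; it is judged then, once.
The state is a dict: "clock": time; "qpos": joint angles; "qd": joint speeds; "tau": joint torques, N m; "eef_pos": TCP position; "tool_rot": TCP orientation; "force": force on the tool from outside, world axes, zero at the start; "torque": the same for the moment, N m; "width": finger opening in mm; "gripper_force": force on a finger pad.
Only numpy, scipy, OpenCV 4.12 (cv2) and the standard library are available. Lean on these libraries where they do the work, as an engineer would, in place of code of your own. Each camera call takes 0.05 s, during which the arm holds its last target. There are 200 camera calls.

### The job

Put the three loose V-blocks back on the low bench shelf in one neat row with the V-block already there: rightwards from it, as the robot sees it, tall, middle, low, groove up, square and in line with it, side by side with gaps under about a centimetre. Set each down gently, not dropped, and do not shift the block already there. Leave the file, hammer and round plate where they lie.

Things in the scene. Friction and masses are not known exactly. Their poses are not given: they have to be found in the camera images.
- shelf: fixed low bench shelf: plywood board 170 mm deep (own x) by 340 mm wide (own y), its top 80 mm above the bench, on two grey side feet; a lip along its rear (+x) edge rises 12 mm above the board; front and ends are open. Origin on the bench under the board's centre; x points away from the robot to the rear, y to the left as the robot sees it
- shelf_top (a point): centre of the board's upper face, axes as the shelf's
- standing_block: steel V-block, 60 mm long (own x, along the V groove) by 40 mm wide (own y) by 58 mm high, groove 18 wide and 9 deep along its top, flat ends; about 1.05 kg, loose; origin at its underside centre, z up. Stands on the shelf's left part, square to it (own x to the rear, y to the left); the row goes on to its right (-y)
- tall_block: steel V-block, 60 mm long (own x, along the V groove) by 40 mm wide (own y) by 48 mm high, groove 18 wide and 9 deep along its top, flat ends; about 0.86 kg, loose; origin at its underside centre, z up. Lies groove-up on the bench
- middle_block: steel V-block, 60 mm long (own x, along the V groove) by 40 mm wide (own y) by 38 mm high, groove 18 wide and 9 deep along its top, flat ends; about 0.67 kg, loose; origin at its underside centre, z up. Lies groove-up on the bench
- low_block: steel V-block, 60 mm long (own x, along the V groove) by 40 mm wide (own y) by 28 mm high, groove 18 wide and 9 deep along its top, flat ends; about 0.48 kg, loose; origin at its underside centre, z up. Lies groove-up on the bench
- file: bystander: flat file, 320 mm long, black handle, 26 mm high; lies along its own x, origin below a point 165 mm from its handle end
- hammer: bystander: hammer 260 mm long, 26 mm high, lying on the bench along its own x, head (about 90 mm across) at its +x end, origin under its middle
- anvil_disc: bystander: heavy round striking plate, 170 mm across, 36 mm high, red rim and bare steel top; origin at the centre of its underside

How it is judged:
By the outcome, as a careful person would: the job done as asked, in the order asked, and still so for the second after the job is handed in, with the robot touching nothing.
It also fails if it takes over 72 s, if anything falls off the work surface, if the arm or the gripper's body presses on something with over 40 N, if the wrist force passes 120 N, or if a joint passes its speed limit or range.

## Working session

There is one attempt and no reset: what is moved stays moved. The work goes in short steps, Python scripts to look and compute and a tool call to move; the robot and the scene stay as the last step left them, time stands still between calls to the robot, and variables do not carry over. Pictures are saved under pics/ and viewed, at most 10 in all, crops included, and the job is handed in when it is done.

Besides the shell and the picture viewer there is one more tool, called in YAML: its name, and indented under it one key for each argument. send_rows: Moves the arm, as the interface text tells. Its arguments: {"type":"object","properties":{"series":{"type":"array"}},"required":["series"]}

```bash
mkdir -p pics; ls
cat > h.py <<'E'
import numpy as np, cv2
from cell import sensors, get_image, ctrl
def grab(n):
    d=get_image(n); h=d["img"].shape[0]; d["f"]=h/2/np.tan(np.radians(d["vfov"])/2); d["T"]=np.array(d["world_to_cam"]); return d
def pts(d):
    z=d["depth"]; v,u=np.mgrid[:z.shape[0],:z.shape[1]]
    c=np.stack([(u-d["cx"])/d["f"]*z,(v-d["cy"])/d["f"]*z,z],-1)
    R=d["T"][:3,:3];t=d["T"][:3,3]
    return (c-t)@R
def ray(d,u,v,z):
    R=d["T"][:3,:3];t=d["T"][:3,3]
    r=np.array([(u-d["cx"])/d["f"],(v-d["cy"])/d["f"],1])@R; o=-t@R
    return o+r*(z-o[2])/r[2]
def save(d,n): cv2.imwrite("pics/"+n,d["img"][:,:,::-1])
E
python3 - <<'E'
from h import *
s=sensors.read_state(); print(s)
a=[]
for n in("scene","top"):
    d=grab(n); np.save(n+".npy",d,allow_pickle=True); a.append(d["img"]); print(n,d["T"],d["f"],d["cx"],d["cy"])
    save(d,n+".png")
E
```

```text
pics
{'clock': 0.0, 'qpos': array([ 1.18516047,  0.6293852 ,  0.038435  ,  1.51837601, -0.02697334,
        0.99627474, -0.02001144]), 'qd': array([-0.00201987,  0.00058075,  0.00056931,  0.00058244,  0.0008407 ,
       -0.0002708 , -0.00046068]), 'tau': array([ 1.16753472e-03, -5.63397145e+01,  1.22707710e+00, -1.93445778e+01,
        1.11149205e-02,  1.04795818e-02, -8.50792503e-06]), 'eef_pos': array([ 204.20488764, -616.46566292,  247.36104868]), 'tool_rot': array([-3.13966780e+00,  4.58114712e-05,  3.19844411e-01]), 'force': array([ 0.21180701,  0.10255304, -0.27215348]), 'torque': array([0.00401308, 0.00641863, 0.02784769]), 'gripper_force': 0.0, 'width': 85.5399554114219}
scene [[-7.77238506e-01  6.29203093e-01  1.94214490e-03  4.66688069e+02]
 [ 4.12209775e-01  5.11519382e-01 -7.53943647e-01 -1.42580995e+02]
 [-4.75377120e-01 -5.85193463e-01 -6.56936226e-01  1.19560632e+03]
 [ 0.00000000e+00  0.00000000e+00  0.00000000e+00  1.00000000e+00]] 394.39948491314306 259.3464476413122 197.88070241774082
top [[ 1.57220272e-02 -9.99876297e-01  4.57717935e-04 -7.07850902e+01]
 [-9.97940945e-01 -1.57200616e-02 -6.21832007e-02  5.47151335e+02]
 [ 6.21827038e-02  5.20870503e-04 -9.98064647e-01  1.26359436e+03]
 [ 0.00000000e+00  0.00000000e+00  0.00000000e+00  1.00000000e+00]] 427.77285947540224 254.47327740655464 192.7040605028065
```

View pics/top.png

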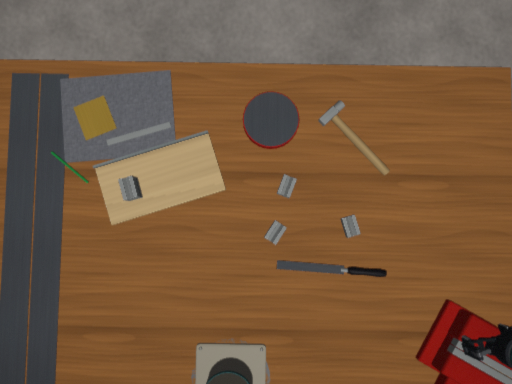

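View pics/scene.png

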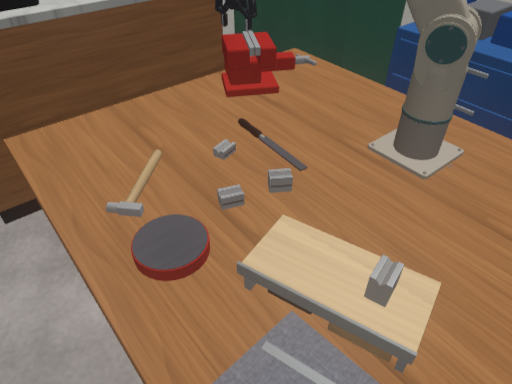

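The top view shows the shelf at about (160,178) with the standing block at (130,188). The loose blocks are near (287,186), (275,233) and (350,226), the file at (330,268), the disc at (271,120) and the hammer at (355,138). Next I measure with depth.

Run:
```python
from h import *
for n in("top","scene"):
    d=np.load(n+".npy",allow_pickle=True).item(); P=pts(d); img=cv2.cvtColor(d["img"],cv2.COLOR_RGB2HSV)
    ok=d["depth"]>0
    print(n,"bench z",np.median(P[...,2][ok&(abs(P[...,0]-450)<40)&(abs(P[...,1])<40)]))
    if n=="top":
        rois=[(287,186),(275,233),(350,226),(130,188)]
    else: rois=[(231,196),(280,180),(225,149),(384,280)]
    for (u,v) in rois:
        m=np.zeros(ok.shape,bool); m[v-30:v+30,u-30:u+30]=1
        zb=90 if (u,v)==rois[3] else 12
        m&=ok&(P[...,2]>zb)&(P[...,2]<160)
        nl,L,st,ce=cv2.connectedComponentsWithStats(m.astype(np.uint8)); k=L[v,u]
        if k==0:k=1+np.argmax(st[1:,4])
        q=P[L==k]; zt=np.percentile(q[:,2],90); t=q[q[:,2]>zt-4]
        r=cv2.minAreaRect(t[:,:2].astype(np.float32))
        print((u,v),len(q),"ztop",zt.round(1),"rect",np.round(r[0],1),np.round(r[1],1),round(r[2],1), "sat",img[...,1][L==k].mean())
    m=ok&(P[...,2]>70)&(P[...,2]<86)&(P[...,0]>400)&(P[...,1]>50)
    nl,L,st,ce=cv2.connectedComponentsWithStats(m.astype(np.uint8)); k=1+np.argmax(st[1:,4]); q=P[L==k]
    r=cv2.minAreaRect(q[:,:2].astype(np.float32)); print("shelf",st[k],np.median(q[:,2]),r, cv2.boxPoints(r).round(0).tolist())
d=np.load("top.npy",allow_pickle=True).item()
i=d["img"][:,:,::-1]
c1=cv2.resize(i[165:255,255:375],None,fx=6,fy=6,interpolation=cv2.INTER_CUBIC); cv2.imwrite("pics/c1.png",c1)
```

```text
top bench z -0.5040797841789987
(287, 186) 289 ztop 39.1 rect [ 570.6 -156.5] [39.7 59. ] 70.3 sat 10.15916955017301
(275, 233) 293 ztop 49.8 rect [ 433.4 -124.5] [39.5 59.4] 57.1 sat 11.020477815699659
(350, 226) 298 ztop 30.0 rect [ 454.5 -347.8] [59.6 41. ] 17.5 sat 10.093959731543624
(130, 188) 434 ztop 139.1 rect [549.9 282.8] [59.9 40.7] 16.9 sat 10.460829493087557
shelf [  95  132  122   93 6504] 79.28256117251385 ((582.9658203125, 210.1149444580078), (174.125, 341.9755859375), 18.391950607299805) [[446.0, 345.0], [554.0, 20.0], [720.0, 75.0], [612.0, 400.0]]
scene bench z 2.043321095115454
(231, 196) 458 ztop 40.4 rect [ 568.3 -155.2] [43.4 60.3] 70.6 sat 18.995633187772924
(280, 180) 493 ztop 50.3 rect [ 432.1 -122.7] [45.1 61.3] 54.0 sat 20.04259634888438
(225, 149) 264 ztop 30.9 rect [ 454.  -348.8] [63.3 43.4] 17.4 sat 17.920454545454547
(384, 280) 1129 ztop 140.0 rect [548.5 283.7] [61.6 40. ] 16.4 sat 18.83082373782108
shelf [  242   220   200   132 11100] 81.68092046234315 ((575.9556884765625, 207.78726196289062), (163.89993286132812, 339.99560546875), 18.326961517333984) [[445.0, 343.0], [552.0, 21.0], [707.0, 72.0], [600.0, 395.0]]
```

View pics/c1.png

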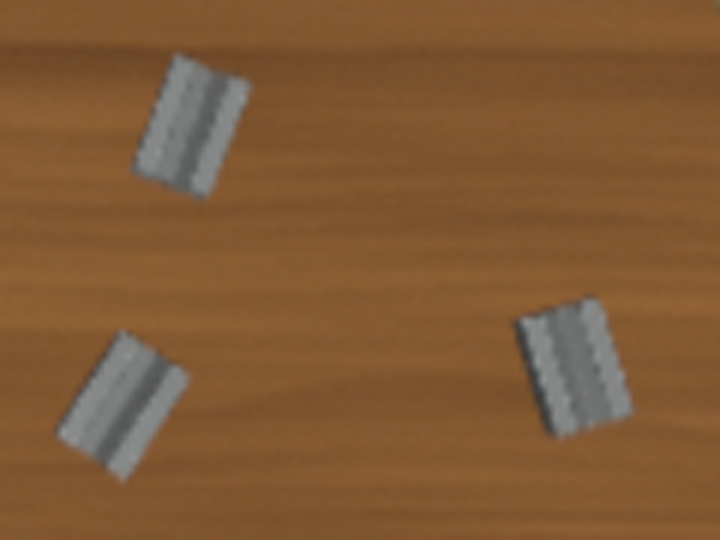

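The crop confirms all three blocks are groove-up. By height they are middle (570,-156), tall (433,-124) and low (454,-348). I'll grip them across the 60 mm ends so no finger comes between neighbours. First move: above the tall block.

send_rows:
  series:
    - [85,[0.38,0.82,0.1],[0,0,0.78]]
    - [85,[0.38,0.82,0.1],[0,0,0.78]]
    - [85,[0.38,0.82,0],[0,0,0.78]]
    - [85,[0.38,0.82,0],[0,0,0.78]]
    - [85,[0.38,0.82,0],[0,0,0.78]]
    - [85,[0.38,0.82,0],[0,0,0.78]]
    - [85,[0.38,0.82,0],[0,0,0.78]]
    - [85,[0.38,0.82,0],[0,0,0.78]]

```text
clock: 1.1
eef_pos: [387.2, -221.8, 260.3]
tool_rot: [3.142, -0.0, 0.866]
force: [1.0, -0.7, 0.7]
width: 85.2
gripper_force: 0.0
```

send_rows:
  series:
    - [85,[0.38,0.82,-0.2],[0,0,0.78]]
    - [85,[0.38,0.82,-0.5],[0,0,0.78]]
    - [85,[0,0,0],[0,0,0]]
    - [85,[0,0,0],[0,0,0]]

```text
clock: 1.6
eef_pos: [432.0, -125.5, 218.1]
tool_rot: [-3.141, 0.001, 1.0]
force: [-0.1, -0.4, 0.8]
width: 85.1
gripper_force: 0.0
```

Run:
```python
from h import *
s=sensors.read_state(); print(s["clock"],s["eef_pos"],s["tool_rot"],s["qpos"])
d=grab("wrist"); save(d,"w1.png"); np.save("w1.npy",d,allow_pickle=True); print(d["f"],d["T"])
P=pts(d);ok=d["depth"]>0
np.set_printoptions(suppress=True,precision=1)
print(np.percentile(P[...,2][ok],[5,25,50,75,95,99]))
```

```text
1.6 [ 431.97563327 -125.46395783  218.12240357] [-3.14083206e+00  8.20697771e-04  1.00020790e+00] [ 0.37704403  0.39945594 -0.21246763  2.08200092  0.1326212   0.67353471
 -0.49370864]
293.7592245099876 [[ 8.41695208e-01 -5.39949645e-01 -1.88612985e-03 -4.30926978e+02]
 [-5.20482265e-01 -8.12268367e-01  2.63283709e-01  9.58988464e+01]
 [-1.43691989e-01 -2.20622939e-01 -9.64716607e-01  3.83933156e+02]
 [ 0.00000000e+00  0.00000000e+00  0.00000000e+00  1.00000000e+00]]
[ -0.4   0.4   1.1  33.9 289.  299.8]
```

View pics/w1.png

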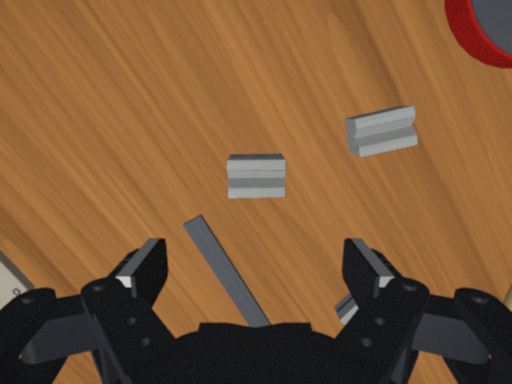

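The wrist view shows the tall block at (256,177), level with the finger line, and the middle block at (382,130). The file is at (230,270).

```bash
cat >> h.py <<'E'
def blk(d,c,top,R=50):
    """top face of a block near world xy c at height top: centre and length yaw"""
    P=pts(d); m=(d["depth"]>0)&(abs(P[...,2]-top)<3.5)&(np.hypot(P[...,0]-c[0],P[...,1]-c[1])<R)
    # project top pixels by rays on the plane, to leave depth noise out
    v,u=np.nonzero(m); q=np.array([ray(d,a,b,top)[:2] for a,b in zip(u,v)],np.float32)
    (c,(w,h),a)=cv2.minAreaRect(q); L=a if w>h else a+90
    L=(L+90)%180-90
    # yaw from PCA too
    return np.round(c,1),np.round([max(w,h),min(w,h)],1),round(L,2),len(q)
E
python3 - <<'E'
from h import *
d=np.load("w1.npy",allow_pickle=True).item()
for c,t in(((433,-124),48),((570,-156),38)): print(blk(d,c,t))
for n in("top","scene"):
    d=np.load(n+".npy",allow_pickle=True).item()
    for c,t in(((433,-124),48),((570,-156),38),((454,-348),28),((549,283),138)): print(n,blk(d,c,t))
E
```

```text
(array([ 433.5, -125.1]), array([59.4, 40.1]), -32.66, 1703)
(array([ 570. , -157.2]), array([60.9, 40.2]), -19.96, 1794)
top (array([ 433.6, -124.2]), array([58.7, 39.8]), -31.74, 175)
top (array([ 570.5, -156.6]), array([58.9, 39.7]), -19.77, 169)
top (array([ 454.7, -347.8]), array([59.6, 40.5]), 17.46, 168)
top (array([550.1, 282.2]), array([59.7, 40.7]), 16.25, 205)
scene (array([ 431.5, -123.3]), array([62.2, 47.1]), -38.84, 212)
scene (array([ 568.9, -155.2]), array([60.7, 47. ]), -21.04, 240)
scene (array([ 453.7, -347. ]), array([68.2, 45.5]), 16.33, 139)
scene (array([549. , 283.8]), array([64.2, 40.3]), 16.72, 555)
```

send_rows:
  series:
    - [85,[0.02,0,-0.7],[0,0,0]]
    - [85,[0,0,-0.9],[0,0,0]]
    - [85,[0,0,-0.8],[0,0,0]]
    - [85,[0,0,-0.5],[0,0,0]]
    - [85,[0,0,-0.27],[0,0,0]]
    - [85,[0,0,0],[0,0,0]]
    - [40,[0,0,0],[0,0,0]]
    - [40,[0,0,0],[0,0,0]]

```text
clock: 2.65
eef_pos: [433.9, -125.9, 29.5]
tool_rot: [3.14, 0.001, 0.999]
force: [0.2, -0.8, 4.2]
width: 59.0
gripper_force: 64.9
```

send_rows:
  series:
    - [40,[0,0,0],[0,0,0]]
    - [40,[0,0,0],[0,0,0]]
    - [40,[0,0,0],[0,0,0]]

```text
clock: 3.02
eef_pos: [433.9, -125.8, 29.5]
tool_rot: [3.14, 0.001, 0.999]
force: [-1.3, -0.3, 7.2]
width: 58.9
gripper_force: 65.2
```

send_rows:
  series:
    - [40,[0,0,0.2],[0,0,0]]
    - [40,[0,0,0.6],[0,0,0]]
    - [40,[0,0,0.9],[0,0,0]]
    - [40,[0,0,0.9],[0,0,0]]
    - [40,[0.1,0.2,0.6],[0,0,0]]
    - [40,[0.2,0.5,0.4],[0,0,1]]
    - [40,[0.23,0.68,0],[0,0,1]]
    - [40,[0.23,0.68,0],[0,0,1]]

```text
clock: 4.03
eef_pos: [477.9, -0.8, 244.6]
tool_rot: [-3.14, 0.001, 1.265]
force: [1.9, -0.6, -9.0]
width: 59.0
gripper_force: 69.7
```

send_rows:
  series:
    - [40,[0.23,0.68,0],[0,0,1]]
    - [40,[0.23,0.68,0],[0,0,1]]
    - [40,[0.23,0.68,0],[0,0,1]]
    - [40,[0.23,0.68,0],[0,0,1]]
    - [40,[0.23,0.68,0],[0,0,1]]
    - [40,[0.22,0.64,0],[0,0,1]]
    - [40,[0,0,0],[0,0,1]]
    - [40,[0,0,0],[0,0,0]]

```text
clock: 5.03
eef_pos: [559.8, 240.1, 243.2]
tool_rot: [-3.137, 0.001, 1.874]
force: [-0.3, 0.0, -9.9]
width: 59.0
gripper_force: 70.1
```

Run:
```python
from h import *
s=sensors.read_state(); print(s["clock"],s["eef_pos"],s["tool_rot"],s["qpos"],s["force"],s["width"])
d=grab("wrist"); save(d,"w2.png"); np.save("w2.npy",d,allow_pickle=True)
print("standing",blk(d,(549.6,283),138))
P=pts(d)
m=(d["depth"]>0)&(abs(P[...,2]-80)<4); print("board z",np.median(P[m][:,2]),m.sum())
e=s["eef_pos"]; m=(d["depth"]>0)&(P[...,2]<e[2]+30)&(P[...,2]>e[2]-60)&(np.hypot(P[...,0]-e[0],P[...,1]-e[1])<60)
q=P[m]; print("held z pct",np.percentile(q[:,2],[1,10,50,90,99]))
```

```text
5.025 [559.79451318 240.11294347 243.21568553] [-3.13741798e+00  8.31739007e-04  1.87369175e+00] [ 0.04180824  0.70359824 -0.84892714  1.62371848  0.57927091  1.08842028
 -0.66601587] [-3.45163657e-01  9.16229932e-03 -9.88927049e+00] 58.97187322941483
standing (array([550.5, 282.2]), array([59.6, 39.5]), 17.37, 2988)
board z 80.66440245819133 27057
held z pct [218.33797077 240.76283828 260.53339448 262.86839612 269.85222405]
```

View pics/w2.png

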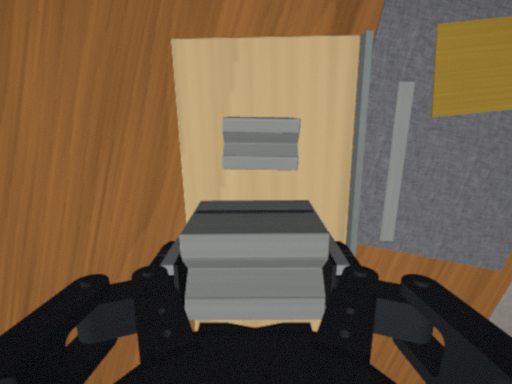

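The view shows the standing block at (261,143) and the held block at (257,260) square in the fingers. The shelf's rear lip is at x≈362. I refine yaw and the held block's offset next.

```bash
cat >> h.py <<'E'
def blkfit(d,c,top,R=50,yaw0=17.4,tol=3.5):
    """edges fitted on the top-face outline: extreme points per bin along each side"""
    P=pts(d); m=(d["depth"]>0)&(abs(P[...,2]-top)<tol)&(np.hypot(P[...,0]-c[0],P[...,1]-c[1])<R)
    v,u=np.nonzero(m); q=np.array([ray(d,a,b,top)[:2] for a,b in zip(u,v)])
    a=np.radians(yaw0); M=np.array([[np.cos(a),-np.sin(a)],[np.sin(a),np.cos(a)]]); o=np.array(c); l=(q-o)@M
    out={}
    for n,i in(("x",0),("y",1)):
        s=l[:,1-i]; lo,hi=np.percentile(s,[8,92]); bins=np.linspace(lo,hi,12); k=np.digitize(s,bins)
        for sg in(1,-1):
            p=np.array([(s[k==b].mean(),sg*np.percentile(sg*l[k==b,i],99)) for b in range(1,12) if (k==b).sum()>4])
            g,h=np.polyfit(p[:,0],p[:,1],1); out[n+"+-"[sg<0]]=(round(h,1),round(np.degrees(np.arctan(g))*(1 if i==1 else -1)+yaw0,2))
    cl=np.array([(out["x+"][0]+out["x-"][0])/2,(out["y+"][0]+out["y-"][0])/2])
    return np.round(o+M@cl,1),out
E
python3 - <<'E'
from h import *
d=np.load("w2.npy",allow_pickle=True).item()
print("standing",blkfit(d,(550.5,282.2),138))
P=pts(d); e=np.array([559.8,240.1,243.2])
m=(d["depth"]>0)&(np.hypot(P[...,0]-e[0],P[...,1]-e[1])<40)&(P[...,2]>150); h,b=np.histogram(P[m][:,2],np.arange(200,300,3)); print(dict(zip(b[:-1].tolist(),h.tolist())))
for t in (260,262,264): print("held",blk(d,e[:2],t,45),blkfit(d,e[:2],t,38))
a=np.radians(17.4); M=np.array([[np.cos(a),-np.sin(a)],[np.sin(a),np.cos(a)]])
m=(d["depth"]>0)&(abs(P[...,2]-80)<5); l=(P[m][:,:2]-[550.5,282.2])@M
# board front and rear edges per y bin
for yb in range(-20,60,10):
    s=l[abs(l[:,1]-yb)<5]; print(yb,np.percentile(s[:,0],[0.5,99.5]).round(1),end="; ")
print("left end",np.percentile(l[:,1],99.8))
E
```

```text
standing (array([551. , 282.3]), {'x+': (np.float64(28.6), np.float64(15.32)), 'x-': (np.float64(-27.6), np.float64(13.27)), 'y+': (np.float64(19.6), np.float64(16.61)), 'y-': (np.float64(-19.7), np.float64(16.95))})
{200: 0, 203: 0, 206: 0, 209: 0, 212: 11, 215: 162, 218: 161, 221: 207, 224: 199, 227: 214, 230: 159, 233: 216, 236: 349, 239: 285, 242: 319, 245: 352, 248: 385, 251: 850, 254: 2227, 257: 2397, 260: 8169, 263: 814, 266: 408, 269: 333, 272: 106, 275: 206, 278: 299, 281: 312, 284: 357, 287: 215, 290: 24, 293: 172, 296: 513}
held (array([559.2, 240.8]), array([87.2, 43. ]), 17.59, 11551) (array([559.3, 240.4]), {'x+': (np.float64(30.1), np.float64(14.73)), 'x-': (np.float64(-30.8), np.float64(20.56)), 'y+': (np.float64(21.5), np.float64(17.89)), 'y-': (np.float64(-20.6), np.float64(17.59))})
held (array([559. , 241.6]), array([85.6, 41.3]), 17.59, 10210) (array([559.1, 241.2]), {'x+': (np.float64(30.3), np.float64(13.6)), 'x-': (np.float64(-30.9), np.float64(21.72)), 'y+': (np.float64(21.5), np.float64(17.51)), 'y-': (np.float64(-19.0), np.float64(17.59))})
held (array([558.7, 242.3]), array([84. , 39.8]), 17.59, 8704) (array([558.9, 242. ]), {'x+': (np.float64(30.1), np.float64(13.04)), 'x-': (np.float64(-30.7), np.float64(22.07)), 'y+': (np.float64(21.6), np.float64(17.92)), 'y-': (np.float64(-17.4), np.float64(17.59))})
-20 [-77.5  91.4]; -10 [-77.9  91.4]; 0 [-78.3  91.1]; 10 [-78.4  91. ]; 20 [-78.3  90.8]; 30 [-78.2  90.7]; 40 [-78.3  90.5]; 50 [-78.5  90.3]; left end 89.53896172972757
```

send_rows:
  series:
    - [40,[0.07,-0.01,-0.2],[0,0,-0.1]]
    - [40,[0,0,-0.5],[0,0,0]]
    - [40,[0,0,-0.6],[0,0,0]]
    - [40,[0,0,-0.5],[0,0,0]]
    - [40,[0,0,-0.2],[0,0,0]]
    - [40,[0,0,-0.05],[0,0,0]]
    - [40,[0,0,0],[0,0,0]]
    - [40,[0,0,0],[0,0,0]]

```text
clock: 6.08
eef_pos: [566.3, 240.8, 122.5]
tool_rot: [3.139, -0.0, 1.864]
force: [0.1, -0.7, -8.8]
width: 58.7
gripper_force: 69.9
```

```bash
cat > look.py <<'E'
from h import *
import sys
s=sensors.read_state(); e=s["eef_pos"]; print(s["clock"],e,s["tool_rot"],s["force"])
a=np.radians(17.2); M=np.array([[np.cos(a),-np.sin(a)],[np.sin(a),np.cos(a)]])
hh=float(sys.argv[2]); nt=float(sys.argv[3]); held=float(sys.argv[4]) # held height; neighbour top; held bottom above z=0
for n in ("wrist","top"):
    d=grab(n); np.save(sys.argv[1]+n+".npy",d,allow_pickle=True); save(d,sys.argv[1]+n+".png")
    P=pts(d); nc=eval(sys.argv[5])
    try: print(n,"neigh",blk(d,nc,nt),blkfit(d,nc,nt,38,17.2))
    except Exception as x: print(x)
    try: print(n,"held",blk(d,e[:2],held+hh,34),blkfit(d,e[:2],held+hh,36,17.2))
    except Exception as x: print(x)
E
python3 look.py p1 48 138 91 "(550.8,282.3)"
```

```text
6.075 [566.29248265 240.82388698 122.4917606 ] [ 3.13942679e+00 -3.75839255e-04  1.86413307e+00] [ 0.05080604 -0.69286575 -8.81481071]
wrist neigh (array([556.8, 267.7]), array([72.5, 71.1]), 16.82, 17166) (array([553.6, 274.8]), {'x+': (np.float64(27.7), np.float64(18.06)), 'x-': (np.float64(-26.8), np.float64(13.88)), 'y+': (np.float64(19.7), np.float64(16.33)), 'y-': (np.float64(-35.6), np.float64(17.36))})
wrist held (array([564.3, 247.3]), array([66.2, 55.1]), 16.76, 13058) (array([564.1, 246.6]), {'x+': (np.float64(29.5), np.float64(22.16)), 'x-': (np.float64(-30.3), np.float64(11.58)), 'y+': (np.float64(32.8), np.float64(17.99)), 'y-': (np.float64(-20.4), np.float64(16.9))})
OpenCV(4.12.0) /io/opencv/modules/imgproc/src/convhull.cpp:143: error: (-215:Assertion failed) total >= 0 && (depth == CV_32F || depth == CV_32S) in function 'convexHull'

too many indices for array: array is 1-dimensional, but 2 were indexed
```

send_rows:
  series:
    - [40,[-0.035,-0.02,-0.05],[0,0,0]]
    - [40,[0,0,-0.06],[0,0,0]]
    - [40,[0,0,-0.04],[0,0,0]]
    - [40,[0,0,0],[0,0,0]]

```text
clock: 6.68
eef_pos: [563.3, 239.0, 111.9]
tool_rot: [-3.141, 0.0, 1.864]
force: [-0.1, -0.0, -8.8]
width: 59.1
gripper_force: 70.0
```

```bash
python3 look.py p2 48 138.5 83 "(550.8,282.3)"
```

```text
6.675 [563.30137665 239.03962454 111.85996536] [-3.14090661e+00  1.12884005e-04  1.86445632e+00] [-0.06523387 -0.00921662 -8.78954455]
wrist neigh (array([553.8, 272.7]), array([74.9, 60.7]), 15.33, 14725) (array([550.8, 282.4]), {'x+': (np.float64(28.4), np.float64(16.81)), 'x-': (np.float64(-28.4), np.float64(14.68)), 'y+': (np.float64(19.7), np.float64(16.33)), 'y-': (np.float64(-19.5), np.float64(16.86))})
wrist held (array([562.7, 240.6]), array([66.1, 40.8]), 16.9, 9632) (array([562.6, 240.3]), {'x+': (np.float64(30.0), np.float64(14.05)), 'x-': (np.float64(-30.6), np.float64(19.77)), 'y+': (np.float64(21.6), np.float64(16.9)), 'y-': (np.float64(-18.7), np.float64(16.9))})
OpenCV(4.12.0) /io/opencv/modules/imgproc/src/convhull.cpp:143: error: (-215:Assertion failed) total >= 0 && (depth == CV_32F || depth == CV_32S) in function 'convexHull'

too many indices for array: array is 1-dimensional, but 2 were indexed
```

View pics/p2wrist.png

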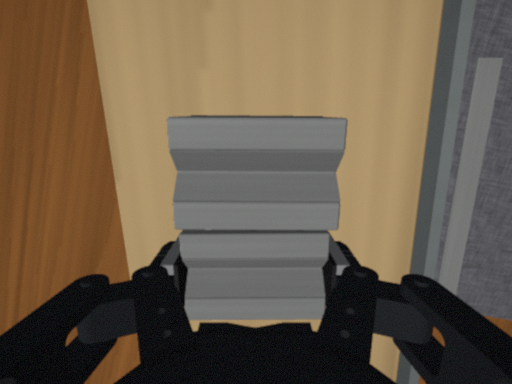

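The image shows the standing block at (257,172) and the held block just below it at (255,275), about 1 mm forward, with a gap of about 4 mm. I nudge it and lower gently.

send_rows:
  series:
    - [40,[0.018,0.006,0],[0,0,0]]
    - [40,[0,0,-0.015],[0,0,0]]
    - [40,[0,0,-0.01],[0,0,0]]
    - [40,[0,0,0],[0,0,0]]

```text
clock: 7.28
eef_pos: [564.5, 239.4, 110.7]
tool_rot: [-3.141, 0.0, 1.864]
force: [-0.6, -0.7, -8.8]
width: 59.1
gripper_force: 70.0
```

send_rows:
  series:
    - [40,[0,0,-0.01],[0,0,0]]
    - [40,[0,0,0],[0,0,0]]
    - [40,[0,0,0],[0,0,0]]

```text
clock: 7.65
eef_pos: [564.5, 239.5, 110.1]
tool_rot: [-3.142, 0.0, 1.864]
force: [0.3, 1.2, -9.5]
width: 58.8
gripper_force: 70.0
```

send_rows:
  series:
    - [40,[0,0,-0.01],[0,0,0]]
    - [40,[0,0,0],[0,0,0]]
    - [40,[0,0,0],[0,0,0]]

```text
clock: 8.02
eef_pos: [564.6, 239.5, 109.6]
tool_rot: [3.141, -0.0, 1.864]
force: [-0.3, 0.3, -6.4]
width: 59.0
gripper_force: 70.1
```

send_rows:
  series:
    - [40,[0,0,-0.01],[0,0,0]]
    - [40,[0,0,0],[0,0,0]]
    - [40,[0,0,0],[0,0,0]]

```text
clock: 8.4
eef_pos: [564.6, 239.5, 109.6]
tool_rot: [3.141, 0.0, 1.864]
force: [-2.5, -2.5, 1.2]
width: 58.9
gripper_force: 71.3
```

send_rows:
  series:
    - [64,[0,0,0],[0,0,0]]
    - [85,[0,0,0],[0,0,0]]
    - [85,[0,0,0],[0,0,0]]
    - [85,[0,0,0],[0,0,0]]
    - [85,[0,0,0.2],[0,0,0]]
    - [85,[0,0,0.5],[0,0,0]]
    - [85,[0,0,0.8],[0,0,0]]
    - [85,[0,0,0.7],[0,0,0]]

```text
clock: 9.4
eef_pos: [564.6, 239.9, 243.4]
tool_rot: [3.141, -0.001, 1.865]
force: [0.4, 0.8, -0.4]
width: 85.0
gripper_force: 0.0
```

```bash
cat > look2.py <<'E'
from h import *
import sys
s=sensors.read_state(); e=s["eef_pos"]; print(s["clock"],e,s["tool_rot"],s["force"])
d=grab("wrist"); np.save(sys.argv[1]+".npy",d,allow_pickle=True); save(d,sys.argv[1]+".png")
for a in sys.argv[2:]:
    x,y,t,w=eval(a); print(a,blk(d,(x,y),t,42),blkfit(d,(x,y),t,38,w))
E
python3 look2.py p3 "(550.8,282.3,138.5,17.2)" "(564,240,128.5,17.2)"
```

```text
9.4 [564.56899893 239.88205649 243.40068414] [ 3.14050051e+00 -5.67369665e-04  1.86481515e+00] [ 0.44375639  0.84991071 -0.36325565]
(550.8,282.3,138.5,17.2) (array([550.4, 282.3]), array([59.5, 39.3]), 16.85, 2914) (array([549.2, 281.9]), {'x+': (np.float64(25.9), np.float64(12.43)), 'x-': (np.float64(-29.1), np.float64(15.07)), 'y+': (np.float64(19.7), np.float64(16.86)), 'y-': (np.float64(-19.5), np.float64(16.85))})
(564,240,128.5,17.2) (array([560.5, 250.4]), array([60.3, 59.1]), -73.15, 2348) (array([563.9, 240.5]), {'x+': (np.float64(28.6), np.float64(16.54)), 'x-': (np.float64(-28.4), np.float64(18.36)), 'y+': (np.float64(20.1), np.float64(18.05)), 'y-': (np.float64(-19.1), np.float64(16.85))})
```

send_rows:
  series:
    - [85,[0,-0.4,0],[0,0,0]]
    - [85,[0.01,-0.8,0],[0,0,-0.92]]
    - [85,[0.01,-0.9,0],[0,0,-0.92]]
    - [85,[0.01,-0.9,0],[0,0,-0.92]]
    - [85,[0.01,-0.9,0],[0,0,-0.92]]
    - [85,[0.01,-0.9,0],[0,0,-0.92]]
    - [85,[0.01,-0.8,0],[0,0,-0.92]]
    - [85,[0.01,-0.6,0],[0,0,-0.92]]

```text
clock: 10.45
eef_pos: [568.6, -135.1, 241.5]
tool_rot: [3.141, 0.001, 1.298]
force: [1.0, 0.2, -0.3]
width: 85.2
gripper_force: 0.0
```

send_rows:
  series:
    - [85,[0.01,-0.4,-0.2],[0,0,-0.92]]
    - [85,[0,0,-0.2],[0,0,0]]
    - [85,[0,0,0],[0,0,0]]
    - [85,[0,0,0],[0,0,0]]

```text
clock: 10.95
eef_pos: [569.7, -154.1, 217.0]
tool_rot: [-3.141, -0.001, 1.226]
force: [0.9, 0.1, -1.1]
width: 85.0
gripper_force: 0.0
```

```bash
python3 look2.py m1 "(570,-157,38.5,-20)"
```

```text
10.95 [ 569.6687485  -154.09176855  217.03548755] [-3.14122865e+00 -1.26388264e-03  1.22591538e+00] [ 0.91660378  0.07228423 -1.05347886]
(570,-157,38.5,-20) (array([ 570.6, -157. ]), array([59.7, 39.1]), -19.73, 1527) (array([ 571.1, -157.1]), {'x+': (np.float64(29.4), np.float64(-21.08)), 'x-': (np.float64(-27.2), np.float64(-20.61)), 'y+': (np.float64(19.8), np.float64(-19.74)), 'y-': (np.float64(-19.3), np.float64(-19.72))})
```

send_rows:
  series:
    - [85,[0.015,-0.045,-0.7],[0,0,0]]
    - [85,[0,0,-0.9],[0,0,0]]
    - [85,[0,0,-0.8],[0,0,0]]
    - [85,[0,0,-0.5],[0,0,0]]
    - [85,[0,0,-0.25],[0,0,0]]
    - [85,[0,0,-0.05],[0,0,0]]
    - [85,[0,0,0],[0,0,0]]
    - [40,[0,0,0],[0,0,0]]

```text
clock: 12.0
eef_pos: [571.2, -159.4, 26.2]
tool_rot: [3.139, -0.0, 1.222]
force: [0.0, 0.1, -0.0]
width: 69.1
gripper_force: 0.0
```

send_rows:
  series:
    - [40,[0,0,0],[0,0,0]]
    - [40,[0,0,0],[0,0,0]]
    - [40,[0,0,0],[0,0,0]]
    - [40,[0,0,0],[0,0,0]]

```text
clock: 12.5
eef_pos: [571.0, -159.4, 26.4]
tool_rot: [3.14, 0.0, 1.222]
force: [-1.0, -0.1, 5.5]
width: 58.9
gripper_force: 66.9
```

send_rows:
  series:
    - [40,[0,0,0.2],[0,0,0]]
    - [40,[0,0,0.6],[0,0,0]]
    - [40,[0,0,0.9],[0,0,0]]
    - [40,[0,0.1,0.9],[0,0,0]]
    - [40,[0,0.4,0.6],[0,0,0.9]]
    - [40,[0.02,0.8,0.2],[0,0,0.92]]
    - [40,[0.02,0.9,0],[0,0,0.92]]
    - [40,[0.02,0.9,0],[0,0,0.92]]

```text
clock: 13.5
eef_pos: [573.1, 27.7, 229.4]
tool_rot: [-3.141, 0.001, 1.543]
force: [0.0, -0.2, -4.9]
width: 58.9
gripper_force: 67.2
```

send_rows:
  series:
    - [40,[0.02,0.9,0],[0,0,0.92]]
    - [40,[0.02,0.9,0],[0,0,0.92]]
    - [40,[0.02,0.7,0],[0,0,0.92]]
    - [40,[0,0.33,0],[0,0,0.92]]
    - [40,[0,0,0],[0,0,0]]
    - [40,[0,0,-0.3],[0,0,0]]
    - [40,[0,0,0],[0,0,0]]
    - [40,[0,0,0],[0,0,0]]

```text
clock: 14.5
eef_pos: [577.5, 195.3, 210.5]
tool_rot: [-3.141, 0.001, 1.861]
force: [-0.2, -0.5, -5.5]
width: 59.0
gripper_force: 67.0
```

```bash
python3 look2.py m2 "(563.9,240.5,128.5,17)" "(576,198.5,e[2]-26+38,17)"
```

```text
14.5 [577.52983869 195.33762019 210.51608154] [-3.14064788e+00  5.22570516e-04  1.86081975e+00] [-0.19412565 -0.50634943 -5.50776696]
(563.9,240.5,128.5,17) (array([560.7, 250.9]), array([62.6, 59.7]), -73.26, 3665) (array([563.3, 241.5]), {'x+': (np.float64(28.5), np.float64(15.92)), 'x-': (np.float64(-29.0), np.float64(17.96)), 'y+': (np.float64(22.6), np.float64(10.69)), 'y-': (np.float64(-20.3), np.float64(17.07))})
(576,198.5,e[2]-26+38,17) (array([576.1, 197.8]), array([85.1, 40.7]), 16.7, 9305) (array([576.4, 197.7]), {'x+': (np.float64(30.8), np.float64(13.67)), 'x-': (np.float64(-30.5), np.float64(20.34)), 'y+': (np.float64(19.2), np.float64(16.67)), 'y-': (np.float64(-21.0), np.float64(16.7))})
```

send_rows:
  series:
    - [40,[0,0.01,-0.2],[0,0,0.05]]
    - [40,[0,0,-0.5],[0,0,0]]
    - [40,[0,0,-0.5],[0,0,0]]
    - [40,[0,0,-0.3],[0,0,0]]
    - [40,[0,0,-0.14],[0,0,0]]
    - [40,[0,0,-0.05],[0,0,0]]
    - [40,[0,0,0],[0,0,0]]
    - [40,[0,0,0],[0,0,0]]

```text
clock: 15.55
eef_pos: [578.0, 197.5, 110.4]
tool_rot: [3.14, -0.0, 1.867]
force: [0.2, 0.9, -5.0]
width: 58.6
gripper_force: 67.0
```

```bash
python3 look2.py m3 "(563.9,240.5,128.5,17)" "(576,198.5,e[2]-26+38,17)"; cp m3.png pics/ 2>/dev/null; ls pics
```

```text
15.55 [577.98125628 197.5144544  110.40590397] [ 3.14006255e+00 -1.19683644e-04  1.86694003e+00] [ 0.19095999  0.86622976 -5.02571111]
(563.9,240.5,128.5,17) (array([560.3, 251.1]), array([63., 60.]), -72.89, 12377) (array([563.7, 240.7]), {'x+': (np.float64(28.3), np.float64(17.88)), 'x-': (np.float64(-28.5), np.float64(16.82)), 'y+': (np.float64(20.8), np.float64(18.0)), 'y-': (np.float64(-20.3), np.float64(16.96))})
(576,198.5,e[2]-26+38,17) (array([572.7, 209.8]), array([85.1, 61.6]), 16.95, 10255) (array([575.9, 202.4]), {'x+': (np.float64(31.7), np.float64(13.33)), 'x-': (np.float64(-29.7), np.float64(21.41)), 'y+': (np.float64(26.6), np.float64(13.56)), 'y-': (np.float64(-19.1), np.float64(16.95))})
c1.png
m1.png
m2.png
m3.png
p1top.png
p1wrist.png
p2top.png
p2wrist.png
p3.png
scene.png
top.png
w1.png
w2.png
```

View pics/m3.png

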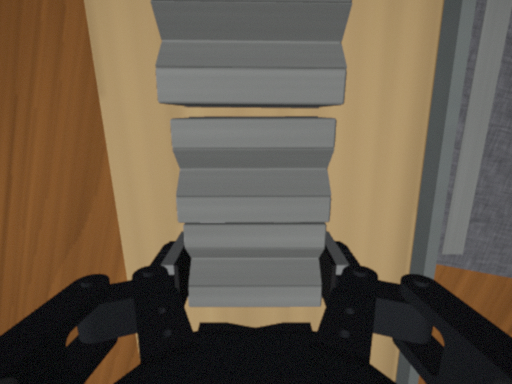

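The view shows standing at (251,50), tall at (254,170) and the held middle block at (255,262), in line with a gap of about 2 mm. I move it 1.5 mm right and lower it.

send_rows:
  series:
    - [40,[0.007,-0.023,0],[0,0,0]]
    - [40,[0,0,-0.025],[0,0,0]]
    - [40,[0,0,-0.015],[0,0,0]]
    - [40,[0,0,-0.01],[0,0,0]]
    - [40,[0,0,0],[0,0,0]]
    - [40,[0,0,0],[0,0,0]]

```text
clock: 16.35
eef_pos: [577.8, 195.8, 106.5]
tool_rot: [-3.141, -0.0, 1.867]
force: [0.6, -0.0, -4.7]
width: 58.5
gripper_force: 67.2
```

send_rows:
  series:
    - [40,[0,0,-0.01],[0,0,0]]
    - [40,[0,0,0],[0,0,0]]
    - [40,[0,0,0],[0,0,0]]

```text
clock: 16.73
eef_pos: [577.9, 195.9, 106.4]
tool_rot: [3.141, 0.0, 1.867]
force: [-2.3, -1.9, 1.6]
width: 58.8
gripper_force: 68.0
```

send_rows:
  series:
    - [40,[0,0,-0.01],[0,0,0]]
    - [40,[0,0,0],[0,0,0]]
    - [40,[0,0,0],[0,0,0]]

```text
clock: 17.1
eef_pos: [577.9, 195.9, 106.4]
tool_rot: [3.141, 0.001, 1.867]
force: [-4.4, -2.5, 6.2]
width: 58.8
gripper_force: 68.6
```

send_rows:
  series:
    - [64,[0,0,0.01],[0,0,0]]
    - [85,[0,0,0.01],[0,0,0]]
    - [85,[0,0,0],[0,0,0]]
    - [85,[0,0,0],[0,0,0]]
    - [85,[0,0,0.2],[0,0,0]]
    - [85,[0,0,0.5],[0,0,0]]
    - [85,[0,0,0.8],[0,0,0]]
    - [85,[0,0,0.7],[0,0,0]]

```text
clock: 18.1
eef_pos: [577.9, 196.2, 241.0]
tool_rot: [3.14, -0.001, 1.867]
force: [0.7, -0.5, -0.5]
width: 85.3
gripper_force: 0.0
```

```bash
python3 look2.py m4 "(563.9,240.5,128.5,17)" "(576.5,198.3,118.5,17)"
```

```text
18.1 [577.92905655 196.20340554 240.97460699] [ 3.14046377e+00 -5.13117167e-04  1.86743945e+00] [ 0.67957687 -0.54141984 -0.46146318]
(563.9,240.5,128.5,17) (array([560.6, 251. ]), array([62.5, 59.5]), -72.99, 2772) (array([563.7, 240.7]), {'x+': (np.float64(28.8), np.float64(16.61)), 'x-': (np.float64(-29.1), np.float64(17.89)), 'y+': (np.float64(20.8), np.float64(12.36)), 'y-': (np.float64(-20.3), np.float64(17.01))})
(576.5,198.3,118.5,17) (array([573.3, 208.5]), array([61.7, 59. ]), -73.0, 2275) (array([575.8, 197.7]), {'x+': (np.float64(27.0), np.float64(21.24)), 'x-': (np.float64(-28.7), np.float64(17.71)), 'y+': (np.float64(19.5), np.float64(17.01)), 'y-': (np.float64(-20.2), np.float64(17.0))})
```

send_rows:
  series:
    - [85,[-0.1,-0.5,0],[0,0,0.1]]
    - [85,[-0.2,-0.9,0],[0,0,0]]
    - [85,[-0.2,-0.9,0],[0,0,0]]
    - [85,[-0.2,-0.9,0],[0,0,0]]
    - [85,[-0.2,-0.9,0],[0,0,0]]
    - [85,[-0.2,-0.9,0],[0,0,0]]
    - [85,[-0.2,-0.9,0],[0,0,0]]
    - [85,[-0.2,-0.9,0],[0,0,0]]

```text
clock: 19.15
eef_pos: [487.6, -213.9, 239.3]
tool_rot: [3.141, 0.001, 1.876]
force: [1.3, -0.4, -0.3]
width: 85.0
gripper_force: 0.0
```

send_rows:
  series:
    - [85,[-0.2,-0.9,-0.1],[0,0,0]]
    - [85,[-0.2,-0.8,-0.2],[0,0,0]]
    - [85,[-0.15,-0.56,-0.2],[0,0,0]]
    - [85,[0,0,0],[0,0,0]]
    - [85,[0,0,0],[0,0,0]]
    - [85,[0,0,0],[0,0,0]]

```text
clock: 19.9
eef_pos: [455.8, -346.4, 209.4]
tool_rot: [3.141, 0.001, 1.878]
force: [0.3, 0.2, -0.2]
width: 84.9
gripper_force: 0.0
```

```bash
python3 look2.py l1 "(454.7,-347.8,28.5,17.4)"
```

```text
19.9 [ 455.82265274 -346.40258888  209.37940989] [3.14054819e+00 5.95829867e-04 1.87826567e+00] [ 0.32328382  0.23161422 -0.15236723]
(454.7,-347.8,28.5,17.4) (array([ 454.8, -349.8]), array([59.4, 39.4]), 17.62, 1521) (array([ 454.3, -350. ]), {'x+': (np.float64(27.5), np.float64(15.54)), 'x-': (np.float64(-29.6), np.float64(18.37)), 'y+': (np.float64(17.8), np.float64(17.63)), 'y-': (np.float64(-21.7), np.float64(17.62))})
```

send_rows:
  series:
    - [85,[-0.018,-0.05,-0.7],[0,0,0]]
    - [85,[0,0,-0.9],[0,0,0]]
    - [85,[0,0,-0.8],[0,0,0]]
    - [85,[0,0,-0.5],[0,0,0]]
    - [85,[0,0,-0.2],[0,0,0]]
    - [85,[0,0,-0.07],[0,0,0]]
    - [85,[0,0,0],[0,0,0]]
    - [70,[0,0,0],[0,0,0]]

```text
clock: 20.95
eef_pos: [454.5, -351.2, 19.5]
tool_rot: [3.14, 0.002, 1.876]
force: [0.1, 0.8, -1.0]
width: 70.5
gripper_force: 0.0
```

send_rows:
  series:
    - [40,[0,0,0],[0,0,0]]
    - [40,[0,0,0],[0,0,0]]
    - [40,[0,0,0],[0,0,0]]
    - [40,[0,0,0],[0,0,0]]

```text
clock: 21.45
eef_pos: [454.8, -351.1, 19.8]
tool_rot: [3.14, 0.002, 1.876]
force: [-0.3, 1.1, 5.6]
width: 58.8
gripper_force: 66.2
```

send_rows:
  series:
    - [40,[0,0,0.2],[0,0,0]]
    - [40,[0,0,0.6],[0,0,0]]
    - [40,[0,0,0.9],[0,0,0]]
    - [40,[0,0.1,0.9],[0,0,0]]
    - [40,[0.1,0.4,0.6],[0,0,0]]
    - [40,[0.2,0.8,0.2],[0,0,-0.1]]
    - [40,[0.24,0.9,0],[0,0,0]]
    - [40,[0.24,0.9,0],[0,0,0]]

```text
clock: 22.45
eef_pos: [500.1, -163.5, 222.9]
tool_rot: [-3.141, 0.0, 1.866]
force: [0.7, 0.5, -4.2]
width: 58.6
gripper_force: 66.5
```

send_rows:
  series:
    - [40,[0.24,0.9,0],[0,0,0]]
    - [40,[0.24,0.9,0],[0,0,0]]
    - [40,[0.24,0.9,0],[0,0,0]]
    - [40,[0.24,0.9,0],[0,0,0]]
    - [40,[0.24,0.9,0],[0,0,0]]
    - [40,[0.26,0.83,0],[0,0,0]]
    - [40,[0,0,-0.3],[0,0,0]]
    - [40,[0,0,0],[0,0,0]]

```text
clock: 23.45
eef_pos: [586.5, 153.7, 202.7]
tool_rot: [-3.137, 0.001, 1.868]
force: [0.2, -1.2, -4.6]
width: 58.6
gripper_force: 66.5
```

send_rows:
  series:
    - [40,[0,0,0],[0,0,0]]

```text
clock: 23.58
eef_pos: [588.0, 153.3, 204.4]
tool_rot: [-3.141, 0.001, 1.865]
force: [-0.4, -0.6, -4.3]
width: 58.5
gripper_force: 66.5
```

```bash
python3 look2.py l2 "(576.3,198,118.5,17)" "(589.2,155.8,e[2]-20+28,17)"
```

```text
23.575 [588.03604329 153.26354452 204.36906258] [-3.14051247e+00  1.01867984e-03  1.86525581e+00] [-0.38512631 -0.6314791  -4.30103944]
(576.3,198,118.5,17) (array([573.4, 208.7]), array([62.4, 59.7]), -73.1, 3456) (array([576.9, 197.5]), {'x+': (np.float64(29.2), np.float64(16.89)), 'x-': (np.float64(-28.4), np.float64(18.3)), 'y+': (np.float64(18.9), np.float64(16.24)), 'y-': (np.float64(-20.2), np.float64(16.9))})
(589.2,155.8,e[2]-20+28,17) (array([588.8, 155.4]), array([84.6, 41.4]), 16.96, 9125) (array([587.9, 154.8]), {'x+': (np.float64(29.5), np.float64(10.04)), 'x-': (np.float64(-32.5), np.float64(19.91)), 'y+': (np.float64(19.8), np.float64(16.45)), 'y-': (np.float64(-20.9), np.float64(16.96))})
```

send_rows:
  series:
    - [40,[0.014,0.01,-0.2],[0,0,0]]
    - [40,[0,0,-0.5],[0,0,0]]
    - [40,[0,0,-0.5],[0,0,0]]
    - [40,[0,0,-0.3],[0,0,0]]
    - [40,[0,0,-0.12],[0,0,0]]
    - [40,[0,0,-0.05],[0,0,0]]
    - [40,[0,0,0],[0,0,0]]
    - [40,[0,0,0],[0,0,0]]

```text
clock: 24.62
eef_pos: [589.6, 155.8, 105.0]
tool_rot: [3.14, 0.0, 1.867]
force: [0.5, -0.5, -4.5]
width: 58.6
gripper_force: 66.5
```

```bash
python3 look2.py l3 "(576.3,198,118.5,17)" "(589.2,155.8,e[2]-20+28,17)"
```

```text
24.625 [589.55181918 155.8346024  104.9791663 ] [3.14017259e+00 5.82083819e-05 1.86687895e+00] [ 0.53079016 -0.453096   -4.50366375]
(576.3,198,118.5,17) (array([575.1, 203.3]), array([73.9, 59.5]), -72.93, 11315) (array([577.1, 197.8]), {'x+': (np.float64(29.1), np.float64(17.47)), 'x-': (np.float64(-27.8), np.float64(15.73)), 'y+': (np.float64(19.1), np.float64(16.98)), 'y-': (np.float64(-20.0), np.float64(16.97))})
(589.2,155.8,e[2]-20+28,17) (array([585.7, 167.1]), array([84.6, 61.3]), 16.95, 10118) (array([587.8, 160.3]), {'x+': (np.float64(30.4), np.float64(12.76)), 'x-': (np.float64(-30.5), np.float64(21.05)), 'y+': (np.float64(28.3), np.float64(16.9)), 'y-': (np.float64(-18.9), np.float64(16.95))})
```

View pics/l3.png

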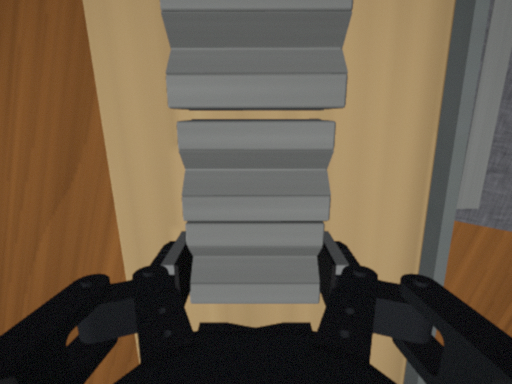

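The view shows tall at (256,60), middle at (256,170) and the held low block at (256,261), in line with a gap of about 2 mm. I move it about 1.7 mm right and lower it.

send_rows:
  series:
    - [40,[0.015,-0.027,-0.02],[0,0,0]]
    - [40,[0,0,-0.03],[0,0,0]]
    - [40,[0,0,-0.01],[0,0,0]]
    - [40,[0,0,0],[0,0,0]]
    - [40,[0,0,0],[0,0,0]]

```text
clock: 25.3
eef_pos: [589.9, 154.1, 100.5]
tool_rot: [-3.142, -0.0, 1.867]
force: [0.0, -0.6, -5.0]
width: 58.3
gripper_force: 66.5
```

send_rows:
  series:
    - [40,[0,0,-0.01],[0,0,0]]
    - [40,[0,0,0],[0,0,0]]
    - [40,[0,0,0],[0,0,0]]

```text
clock: 25.68
eef_pos: [589.9, 154.0, 100.0]
tool_rot: [-3.142, 0.0, 1.867]
force: [-0.2, 0.1, -3.0]
width: 58.6
gripper_force: 66.7
```

send_rows:
  series:
    - [40,[0,0,-0.01],[0,0,0]]
    - [40,[0,0,0],[0,0,0]]
    - [40,[0,0,0],[0,0,0]]

```text
clock: 26.05
eef_pos: [589.9, 154.0, 99.8]
tool_rot: [3.141, 0.0, 1.867]
force: [-1.3, -1.3, 3.4]
width: 58.5
gripper_force: 67.6
```

send_rows:
  series:
    - [64,[0,0,0],[0,0,0]]
    - [85,[0,0,0.01],[0,0,0]]
    - [85,[0,0,0],[0,0,0]]
    - [85,[0,0,0],[0,0,0]]
    - [85,[0,0,0.2],[0,0,0]]
    - [85,[0,0,0.5],[0,0,0]]
    - [85,[0,0,0.8],[0,0,0]]
    - [85,[0,0,0.8],[0,0,0]]

```text
clock: 27.05
eef_pos: [589.8, 154.1, 240.0]
tool_rot: [3.141, -0.0, 1.867]
force: [1.0, -0.2, -0.3]
width: 85.1
gripper_force: 0.0
```

send_rows:
  series:
    - [85,[0,-0.2,0.5],[0,0,0]]
    - [85,[0,-0.3,0],[0,0,0]]
    - [85,[0,0,0],[0,0,0]]
    - [85,[0,0,0],[0,0,0]]
    - [85,[0,0,0],[0,0,0]]

```text
clock: 27.68
eef_pos: [589.4, 124.7, 267.2]
tool_rot: [-3.14, -0.001, 1.868]
force: [-0.5, 0.0, -0.3]
width: 85.1
gripper_force: 0.0
```

```bash
python3 look2.py f1 "(550.6,282.3,138.5,17)" "(563.9,240.5,128.5,17)" "(576.5,198.3,118.5,17)" "(589.3,155.8,108.5,17)"
python3 - <<'E'
import cv2
from h import *
i=cv2.imread("pics/f1.png"); cv2.imwrite("pics/f1c.png",cv2.resize(i[0:300,130:400],None,fx=2,fy=2))
d=grab("top")
for c,t in(((550,283),138),((563.9,240.5),128),((576.5,198.3),118),((589,155.8),108)):
    P=pts(d);
    try: print(blkfit(d,c,t,36,17,5))
    except Exception as e: print(e)
E
```

```text
27.675 [589.41669456 124.66807239 267.160634  ] [-3.14018301e+00 -8.17493508e-04  1.86812653e+00] [-0.5120705   0.03500377 -0.25009192]
(550.6,282.3,138.5,17) (array([555.1, 266.2]), array([59.7,  8.8]), 17.01, 1047) (array([549.7, 264.6]), {'x+': (np.float64(27.4), np.float64(20.03)), 'x-': (np.float64(-39.5), np.float64(50.3)), 'y+': (np.float64(-12.3), np.float64(17.01)), 'y-': (np.float64(-21.0), np.float64(16.5))})
(563.9,240.5,128.5,17) (array([563. , 242.5]), array([59.9, 45.7]), 17.03, 3030) (array([563. , 242.2]), {'x+': (np.float64(28.9), np.float64(17.98)), 'x-': (np.float64(-29.6), np.float64(16.81)), 'y+': (np.float64(24.4), np.float64(16.49)), 'y-': (np.float64(-20.7), np.float64(17.03))})
(576.5,198.3,118.5,17) (array([573.2, 208.5]), array([62.9, 59.7]), -72.94, 2377) (array([575.6, 199.3]), {'x+': (np.float64(28.0), np.float64(19.88)), 'x-': (np.float64(-29.2), np.float64(17.19)), 'y+': (np.float64(23.2), np.float64(17.23)), 'y-': (np.float64(-20.7), np.float64(17.05))})
(589.3,155.8,108.5,17) (array([585.6, 165.8]), array([61.6, 59.6]), -72.93, 1855) (array([588.8, 154.8]), {'x+': (np.float64(28.1), np.float64(16.12)), 'x-': (np.float64(-29.7), np.float64(17.95)), 'y+': (np.float64(18.5), np.float64(17.06)), 'y-': (np.float64(-20.2), np.float64(17.07))})
(array([548.8, 282.4]), {'x+': (np.float64(25.2), np.float64(7.01)), 'x-': (np.float64(-27.9), np.float64(15.82)), 'y+': (np.float64(18.5), np.float64(15.92)), 'y-': (np.float64(-19.0), np.float64(21.59))})
(array([517.7, 255.3]), {'x+': (np.float64(-27.8), np.float64(-35.06)), 'x-': (np.float64(-52.0), np.float64(-35.48)), 'y+': (np.float64(32.1), np.float64(41.29)), 'y-': (np.float64(23.2), np.float64(51.57))})
operands could not be broadcast together with shapes (0,) (2,) 
operands could not be broadcast together with shapes (0,) (2,)
```

View pics/f1c.png

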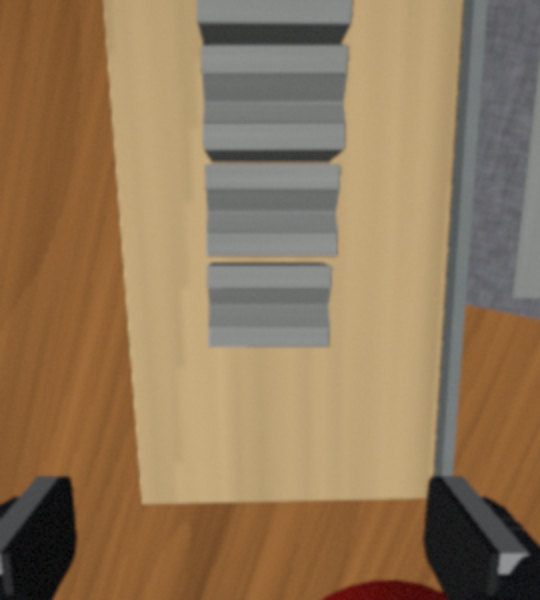

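The four blocks stand in one straight row, in line to under 1 mm, with gaps of a few millimetres and the gripper clear. I'm handing in.

```bash
python3 -c "
from cell import ctrl
print(ctrl.finish_job())"
```

```text
the job is handed in; nothing more can be done
None
```

I handed the job in at about 28 s: tall, middle and low stand groove up to the right of the standing block, square, in line to under 1 mm, gaps of a few mm; no verdict came back.

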